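# Rack the barista tools by height

## Robot

A 6-joint arm with a two-finger parallel gripper is mounted at the origin on a cart in front of the work surface, level with it; the furniture and walls round the work are solid. World frame = base frame: x ahead of the robot, y to its left, z up, the work surface at z = 0. Lengths are in mm, angles in rad, forces in N, time in s.
With the tool pointing down it reaches from about 275 to 750 mm from the base axis. Payload 10.2 kg.
Tool frame: the origin (TCP) lies on the front face of the gripper's body, between the roots of the fingers; the fingertips stand 73 mm ahead of it and the grasp point (between the pads) lies 54 mm ahead of it; z points along the fingers, y is the line along which they close (so a half turn about z gives the same grasp; the last joint's range is limited). The gripper opens to 85 mm and grips with 20 to 120 N. Pads are 22 mm wide; open, the fingers measure 114 mm over their backs; the gripper's body (76 mm by 85 mm) begins 54 mm behind the grasp point. The pads swing forward as they close: fully open they stand 13 mm farther back than shut.
Start: joints at [1.058, 0.313, 1.498, -0, 1.331, -0.223], TCP at [150.037, 503.111, 303.894] pointing down, gripper open.
Joint ranges: [-2.94, 2.94], [-0.97, 2.17], [0.19, 2.56], [-1.23, 4.37], [0.02, 3.11], [-2.88, 2.88]. Speed limits (rad/s): [2.39, 2.39, 3.01, 3.14, 3.14, 3.14].

## Interface

Orientations are given as a unit quaternion [w, x, y, z].
In Python, from rig import * gives the robot as it stands.
- The arm moves only by the tool step_arm, never from a script. Its argument "plan" is a list of rows, each an object with "offset": the shift along the tool's x, y, z in cm, a list of three; "rot": the turn, a rotation vector about the tool's x, y, z in degrees, a list of three; "gripper": the finger opening in cm, from 0 to 8.54. In form: [{"offset": [x, y, z], "rot": [wx, wy, wz], "gripper": gripper}, ...]. A call has 1 to 12 rows; each row is the pose to reach, as a shift and turn from the pose commanded when the call began, along the tool's axes at that moment; what a row does not reach only later rows make up. A row lasts 1/10 s, in which the tool goes at most 50 mm and 8.59 degrees, less where a joint would pass 70% of its speed; a pose out of reach is approached as far as the arm can. A call with a gripper value outside its range is refused whole. The fingers move at their own pace and stop on an object; "squeeze" is the grip in N (left out, the last holds). Time passes only in rows, so rows that repeat a pose let the fingers close. It gives the time, the measured TCP pose, the force, the opening and the grip force at its end, in the units of the state.
- sense(): the state, without advancing time (a new reading comes with each control period).
- capture(name): name is "scene" or "top" or "wrist"; returns a dict with "color" (420x560x3 uint8, red, green, blue), "depth" (420x560 float32, mm along the optical axis (not along the pixel's ray), 0 where there is no reading), "vertical_fov" (degrees; the focal length in pixels is half the picture's height over the tangent of half this angle, whatever the lens; pixels are square), "cx", "cy" (the principal point, pixels), "rvec" (rotation vector, rad) and "tvec" (3), from world to camera coordinates, as OpenCV has them; the wrist camera has in their place "mount" (4x4, takes a point from camera to tool coordinates, whose origin is the TCP and whose axes are the flange's). Camera axes: x right, y down, z forward; pixel columns grow to the right and rows downward; lengths in mm; the calibration is good to about 2 mm. The wrist camera is an equidistant fisheye: a pixel r from the principal point sees the ray r / f radians off the axis. A picture is of the moment at which its call begins: read the wrist's pose just before it.
- finish_job(): hands the job in; it is judged then, once.
The state is a dict: "time_s": time; "joints": joint angles; "dq": joint speeds; "tau": joint torques, N m; "eef_pos": TCP position; "ee_rot": TCP orientation; "force": force on the tool from outside, world axes, zero at the start; "wrist_torque": the same for the moment, N m; "grip_width": opening from 0.0 (shut) to 1.0 (fully open); "grip_force": force on a finger pad.
Only numpy, scipy, OpenCV 4.12 (cv2) and the standard library are available. Lean on these libraries where they do the work, as an engineer would, in place of code of your own. Each camera call takes 0.05 s, during which the arm holds its last target. There are 200 camera calls.

## Task

Stand the four barista tools that are in front of the wooden tool rest (leveller, dosing cup, tamper and needle distributor) in its wells in order of height, one to a well: the lowest in the well next to the portafilter, each one after it taller, the tallest beside the knock bin, so that nothing tall is in the way of the hand that takes the portafilter. Each stands upright, right way up as now, and fully down in its well. Do not tip a tool over on the way, and leave the portafilter and the knock bin where they are.

Things in the scene. Friction and masses are not known exactly. Their poses are not given: they have to be found in the camera images.
- leveller_mid (a point): coffee leveller: a low plain steel disc, 60 mm in diameter, 34 mm high, about 0.31 kg. Its point is on its upright axis, half-way up (17 mm above its underside). Grip it across its diameter.
- dosing_cup_mid (a point): dosing cup: an open straight-sided steel cup without a handle, open side up, 59 mm in diameter, 52 mm high, wall about 3 mm, about 0.09 kg. Its point is on its upright axis, half-way up (26 mm above its underside). Grip it across its outside.
- tamper_mid (a point): tamper: turned brown wooden handle upright on a steel base, 91 mm high in all, about 0.42 kg. Base 58 mm in diameter and 18 mm high, narrow neck 18 to 28 mm up, above it the handle, up to 40 mm in diameter. Its point is on its upright axis, half-way up (45.5 mm above its underside). Grip the handle 60 to 65 mm above the underside.
- needle_tool_mid (a point): needle distributor standing in its cover: a black plastic cylinder 58 mm in diameter and 46 mm high, on top a thin steel collar, a narrow neck and a straight grooved aluminium handle 37 mm in diameter from 74 to 112 mm up; 118 mm high in all, about 0.2 kg. Its point is on its upright axis, half-way up (59 mm above its underside). Grip the handle, 85 to 100 mm above the underside.
- tool_rest: tool rest: a flat wooden bar, fixed, 112 mm (its x) by 368 mm (its y), 16 mm thick, with four equal round wells in a row along its y axis. The origin is the centre of its underside, z up; the wells' centres are at x = 0, y = -129, -43, +43 and +129 mm. Each well is 72 mm wide and 8 mm deep, so its black-lined floor lies 8 mm above the worktop and its rim 16 mm.
- portafilter_mid (a point): portafilter: steel filter holder with a black handle, 227 mm long, 83 mm wide, 57 mm high, loose on the worktop at one end of the tool rest (either the +y or the -y end), its long axis roughly across the row, the handle towards the robot. The point is the middle of its length, 28 mm up; x points from handle to filter head. Not to be moved.
- knock_bin: knock bin: open black box 157 by 161 mm, 106 mm high, loose on the worktop at the other end of the tool rest. The origin is the centre of its underside. Not to be moved.
Mind the look-alikes: they are no part of the job. Leave any turquoise look-alike of the part that bears tamper_mid alone.

How it is judged:
By the outcome, as a careful person would: the job done as asked, in the order asked, and still so for the second after the job is handed in, with the robot touching nothing.
It also fails if it takes over 96 s, if anything falls off the work surface, if the arm or the gripper's body presses on something with over 40 N, if the wrist force passes 120 N, or if a joint passes its speed limit or range.

## Working session

There is one attempt and no reset: what is moved stays moved. The work goes in short steps, Python scripts to look and compute and a tool call to move; the robot and the scene stay as the last step left them, time stands still between calls to the robot, and variables do not carry over. Pictures are saved under pics/ and viewed, at most 14 in all, crops included, and the job is handed in when it is done.

Besides the shell and the picture viewer there is one more tool, called after "Emit:" by a JSON object that holds its "method" and its "body", one argument or row to a line. step_arm: Moves the arm, as the interface text tells. Its arguments: {"type":"object","properties":{"plan":{"type":"array"},"squeeze":{"type":"number"}},"required":["plan"]}

```bash
mkdir -p pics; ls; cat > h.py <<'E'
from rig import *
import numpy as np, cv2
def K(c):
    f=c["color"].shape[0]/2/np.tan(np.radians(c["vertical_fov"])/2); return f,c["cx"],c["cy"]
def save(c,n): cv2.imwrite("pics/"+n,c["color"][:,:,::-1])
def cloud(c):
    f,cx,cy=K(c); v,u=np.mgrid[:420,:560]; d=c["depth"]
    P=np.stack([(u-cx)/f*d,(v-cy)/f*d,d],-1)
    R=cv2.Rodrigues(np.array(c["rvec"],float))[0]
    W=(P-np.array(c["tvec"]).ravel())@R; W[d==0]=np.nan; return W
E
python3 - <<'E'
from h import *
a=capture("scene");b=capture("top")
save(a,"s.png");save(b,"t.png")
np.savez("a.npz",W=cloud(a),c=a["color"]);np.savez("b.npz",W=cloud(b),c=b["color"])
print(sense())
for c in(a,b):print({k:v for k,v in c.items() if k not in("color","depth")})
E
```

```text
pics
{'time_s': 0.1, 'joints': array([ 1.05761907e+00,  3.13399940e-01,  1.49833661e+00,  6.42066755e-06,
        1.33099841e+00, -2.23424514e-01]), 'dq': array([-3.62373525e-05,  3.01515914e-04, -2.50543598e-03,  5.61123270e-05,
       -4.46740985e-04, -4.73680143e-04]), 'tau': array([ 1.76956208e-03, -4.12895894e+01, -2.60139889e+01, -2.37094546e-04,
        3.04080299e-03,  5.33351368e-06]), 'eef_pos': array([149.95347941, 502.98425031, 303.39846251]), 'ee_rot': array([-2.08541484e-04,  1.44370831e-01,  9.89523490e-01, -5.31728825e-04]), 'force': array([0.64181958, 0.04453794, 0.66365815]), 'wrist_torque': array([-0.06596499,  0.0136949 ,  0.03132834]), 'grip_force': 0.0, 'grip_width': 1.0027014073846718}
{'vertical_fov': 43.17357801228365, 'cx': 278.3206654599366, 'cy': 204.74426634059398, 'rvec': array([ 1.99940224, -0.58420416,  0.35721792]), 'tvec': array([-467.15790073,  184.2175613 , 1257.99386138])}
{'vertical_fov': 50.15741943628334, 'cx': 274.9315305364171, 'cy': 212.83307414015246, 'rvec': array([ 2.15576932, -2.1068139 ,  0.24011815]), 'tvec': array([ -23.04246178,  546.7188421 , 1257.57181463])}
```

View pics/t.png

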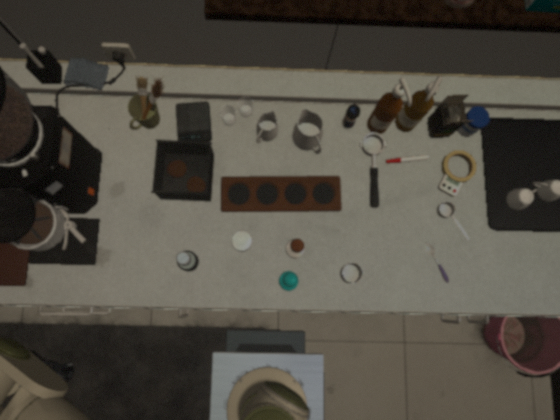

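View pics/s.png

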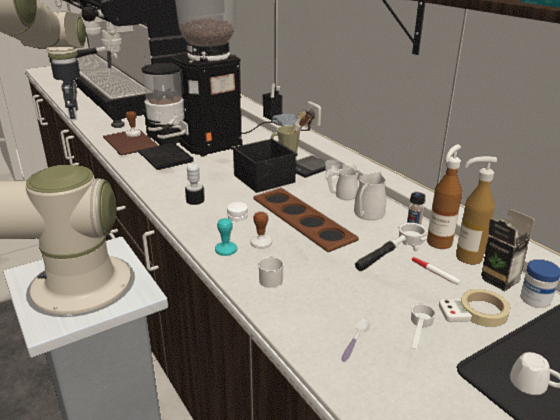

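The top view has the robot at the bottom, so world x points up and +y points left.
- **Fixtures:** the knock bin is at (184,169), the rest at (281,194) and the portafilter at (374,175), so the low end is -y.
- **Tools:** needle tool (187,260), leveller (242,241), dosing cup (350,272).
- **Tamper candidates:** brown at (297,247), turquoise at (289,281), and another brown one on the far-left mat (scene 131,122). The brown one at (297,247) fits, because it stands in front of the rest.

Next I'll measure positions and take an enlarged crop.

```bash
python3 - <<'E'
from h import *
b=np.load("b.npz");W=b["W"];C=b["c"]
cv2.imwrite("pics/crop.png",cv2.resize(C[130:300,140:420,::-1],None,fx=2.8,fy=2.8,interpolation=2))
Z=W[...,2]
def box(u0,u1,v0,v1):
    m=np.zeros(Z.shape,bool);m[v0:v1,u0:u1]=1;return m
print("table z",np.nanmedian(Z[215:225,230:330]))
for n,r,h in[("needle",(170,205,243,277),118),("lev",(228,256,228,255),34),("tamper",(283,312,233,262),91),("turq",(276,304,268,294),0),("cup",(335,366,258,287),52)]:
    m=box(*r)&(Z>12)
    P=W[m]; zm=np.nanmax(P[:,2]); 
    T=P[P[:,2]>zm-12]
    print(n,m.sum(),"zmax",zm.round(),"all mid",((P.min(0)+P.max(0))/2).round(1),"ext",np.ptp(P,axis=0).round(),"top mid",((T.min(0)+T.max(0))/2).round(1),"ext",np.ptp(T,axis=0).round())
# rest: brown mask, wells dark
hsv=cv2.cvtColor(C,cv2.COLOR_RGB2HSV)
m=(box(215,347,170,218)&(Z>9)&(Z<30)) 
m=(box(215,347,170,218)&(C.astype(int).sum(-1)<330)).astype(np.uint8)
P=W[m>0];P=P[np.isfinite(P[:,0])];r=cv2.minAreaRect(P[:,:2].astype(np.float32));print("rest",r,np.median(P[:,2]))
for u in(239,267,295,323):
    k=box(u-12,u+13,180,208)&(C.max(-1)<45)
    P=W[k];print(u,k.sum(),((np.nanmin(P,0)+np.nanmax(P,0))/2).round(1),np.nanmedian(P,0).round(1),(np.nanmax(P,0)-np.nanmin(P,0)).round())
E
```

```text
table z 1.038107696536201
needle 366 zmax 125.0 all mid [404.6 241.3  68.4] ext [ 57.  57. 112.] top mid [405.  241.1 118.6] ext [35. 33. 12.]
lev 338 zmax 42.0 all mid [467.7  86.9  28.2] ext [60. 59. 27.] top mid [467.7  86.8  35.7] ext [60. 59. 12.]
tamper 259 zmax 98.0 all mid [450.3 -71.8  55. ] ext [53. 57. 86.] top mid [451.4 -72.   92. ] ext [37. 37. 12.]
turq 251 zmax 99.0 all mid [354.2 -52.5  55.7] ext [55. 56. 87.] top mid [356.1 -52.2  93.4] ext [36. 33. 12.]
cup 148 zmax 58.0 all mid [ 380.5 -233.5   34.9] ext [57. 58. 45.] top mid [ 380.5 -233.7   51.6] ext [57. 57. 12.]
rest ((623.304931640625, -21.95343017578125), (134.8030242919922, 392.6494445800781), 1.0814417600631714) 13.344892969248098
239 380 [614.1 100.5  10.8] [613.3 100.8   9.8] [67. 64. 17.]
267 378 [617.4  15.2   9.3] [617.   14.    9.3] [69. 64. 19.]
295 370 [620.9 -73.3   9.5] [619.5 -71.9   9.3] [66. 65. 14.]
323 367 [ 622.8 -158.7    9.3] [ 621.7 -157.8    9.4] [69. 65. 17.]
```

View pics/crop.png

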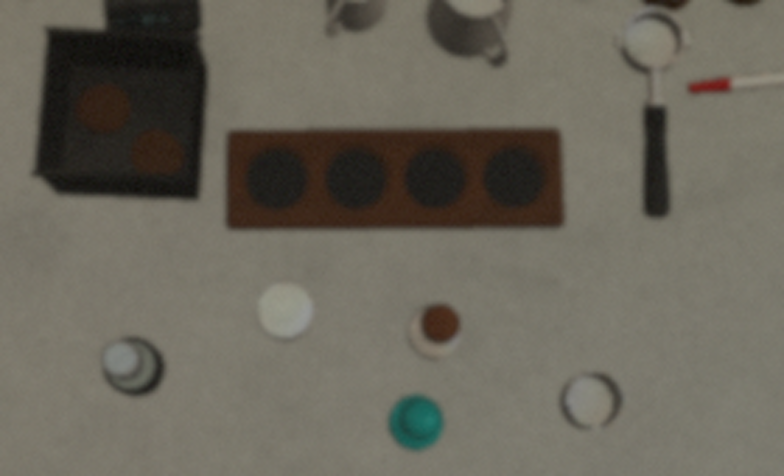

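The crop confirms the brown tamper at (437,327); turquoise at (416,420) is the look-alike. The wells are at y≈100.7, 14.8, -72.5 and -158.3, with x≈614 to 622. I'll turn the hand to close along world x and go above the leveller.

Emit:
{"method": "step_arm", "body": {
  "plan": [
    {"offset":[-42.36,-30.78,5],"rot":[0,0,73.4],"gripper":8.5},
    {"offset":[-42.36,-30.78,5],"rot":[0,0,73.4],"gripper":8.5},
    {"offset":[-42.36,-30.78,5],"rot":[0,0,73.4],"gripper":8.5},
    {"offset":[-42.36,-30.78,5],"rot":[0,0,73.4],"gripper":8.5},
    {"offset":[-42.36,-30.78,5],"rot":[0,0,73.4],"gripper":8.5},
    {"offset":[-42.36,-30.78,5],"rot":[0,0,73.4],"gripper":8.5},
    {"offset":[-42.36,-30.78,5],"rot":[0,0,73.4],"gripper":8.5},
    {"offset":[-42.36,-30.78,5],"rot":[0,0,73.4],"gripper":8.5},
    {"offset":[-42.36,-30.78,5],"rot":[0,0,73.4],"gripper":8.5},
    {"offset":[-42.36,-30.78,5],"rot":[0,0,73.4],"gripper":8.5},
    {"offset":[-42.36,-30.78,5],"rot":[0,0,73.4],"gripper":8.5},
    {"offset":[-42.36,-30.78,5],"rot":[0,0,73.4],"gripper":8.5}
  ],
  "squeeze": 40
}}

```text
time_s: 1.3
eef_pos: [469.3, 84.6, 253.1]
ee_rot: [-0.0, 0.709, 0.706, -0.0]
force: [-0.6, 0.9, -0.2]
grip_width: 0.996
grip_force: 0.0
```

```bash
cat >> h.py <<'E'
from scipy.spatial.transform import Rotation as Ro
def wpix(c,s,uv,z):
    """wrist fisheye pixel -> world point on plane z"""
    f,cx,cy=K(c); d=np.array(uv,float)-[cx,cy]; r=np.hypot(*d); t=r/f
    ray=np.array([*(np.sin(t)*d/max(r,1e-9)),np.cos(t)])
    q=s["ee_rot"];R=Ro.from_quat([q[1],q[2],q[3],q[0]]).as_matrix();M=np.array(c["mount"])
    o=R@M[:3,3]+s["eef_pos"]; w=R@M[:3,:3]@ray
    return o+w*(z-o[2])/w[2]
E
python3 - <<'E'
from h import *
s=sense();c=capture("wrist");save(c,"w1.png");import pickle;pickle.dump((s,c),open("w1.pkl","wb"));print(s["eef_pos"],s["joints"],np.array(c["mount"]).round(2),K(c))
E
```

```text
[469.28357742  84.63760188 253.07674397] [-6.77887013e-02  2.56551198e-01  1.71237499e+00 -4.09691981e-04
  1.17369004e+00 -6.36483294e-02] [[ -0.    -0.95  -0.3   76.23]
 [  1.    -0.     0.    -0.69]
 [ -0.    -0.3    0.95 -69.03]
 [  0.     0.     0.     1.  ]] (np.float64(325.19226210127806), 280.140698213124, 205.27715279255693)
```

View pics/w1.png

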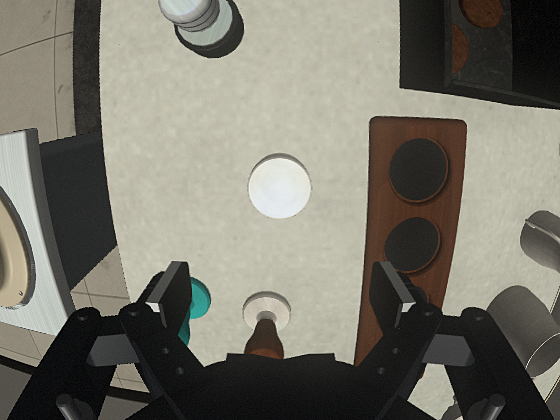

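The wrist view shows the leveller's top at about (280,187), the wells next to the bin at (418,169) and (412,244), and the brown tamper base at (267,308).

```bash
python3 - <<'E'
from h import *
import pickle;s,c=pickle.load(open("w1.pkl","rb"));C=c["color"]
def blob(m,box):
    u0,u1,v0,v1=box;k=np.zeros(m.shape,np.uint8);k[v0:v1,u0:u1]=m[v0:v1,u0:u1]
    cs=max(cv2.findContours(k,0,1)[0],key=cv2.contourArea);return cs[:,0,:],cv2.fitEllipse(cs)
def ctr(m,box,z):
    p,e=blob(m,box);P=np.array([wpix(c,s,q,z) for q in p])[:,:2].astype(np.float32)
    return e,cv2.fitEllipse(P)
print("lev",ctr(C.min(-1)>215,(235,325,140,230),34))
d=C.max(-1)<70
print("w1",ctr(d,(375,462,125,212),12))
print("w2",ctr(d,(372,456,210,280),12))
E
```

```text
lev (((278.9225769042969, 187.98797607421875), (58.7912712097168, 59.956336975097656), 93.044189453125), ((467.42388916015625, 85.88803100585938), (54.99764633178711, 55.73847579956055), 2.745480537414551))
w1 (((419.1253967285156, 170.4666290283203), (60.321388244628906, 66.45391845703125), 15.821051597595215), ((613.65966796875, 99.44908142089844), (69.60237121582031, 71.81063079833984), 62.081600189208984))
w2 (((413.0140686035156, 246.66561889648438), (53.80036544799805, 62.68387985229492), 30.556333541870117), ((617.63427734375, 12.48376750946045), (68.88890075683594, 76.26972198486328), 24.535104751586914))
```

Emit:
{"method": "step_arm", "body": {
  "plan": [
    {"offset":[-0.05,0,5],"rot":[0,0,0],"gripper":8.5},
    {"offset":[-0.05,0,10],"rot":[0,0,0],"gripper":8.5},
    {"offset":[-0.05,0,14],"rot":[0,0,0],"gripper":8.5},
    {"offset":[-0.05,0,16.5],"rot":[0,0,0],"gripper":8.5},
    {"offset":[-0.05,0,17.2],"rot":[0,0,0],"gripper":8.5},
    {"offset":[-0.05,0,17.2],"rot":[0,0,0],"gripper":8.5},
    {"offset":[-0.05,0,17.2],"rot":[0,0,0],"gripper":5.5},
    {"offset":[-0.05,0,17.2],"rot":[0,0,0],"gripper":5.5},
    {"offset":[-0.05,0,17.2],"rot":[0,0,0],"gripper":5.5},
    {"offset":[-0.05,0,17.2],"rot":[0,0,0],"gripper":5.5},
    {"offset":[-0.05,0,17.2],"rot":[0,0,0],"gripper":5.5},
    {"offset":[-0.05,0,17.2],"rot":[0,0,0],"gripper":5.5}
  ],
  "squeeze": 40
}}

```text
time_s: 2.55
eef_pos: [468.5, 86.8, 83.6]
ee_rot: [0.001, 0.707, 0.707, 0.001]
force: [-2.8, 0.8, 8.7]
grip_width: 0.684
grip_force: 41.6
```

Emit:
{"method": "step_arm", "body": {
  "plan": [
    {"offset":[0,0,-2],"rot":[0,0,0],"gripper":5.5},
    {"offset":[0,0,-6],"rot":[0,0,0],"gripper":5.5},
    {"offset":[-3,2,-9],"rot":[0,0,0],"gripper":5.5},
    {"offset":[-7,4.4,-10],"rot":[0,0,0],"gripper":5.5},
    {"offset":[-11,6.9,-10],"rot":[0,0,0],"gripper":5.5},
    {"offset":[-15,9.4,-10],"rot":[0,0,0],"gripper":5.5},
    {"offset":[-19,11.9,-10],"rot":[0,0,0],"gripper":5.5},
    {"offset":[-23,14.4,-10],"rot":[0,0,0],"gripper":5.5},
    {"offset":[-24.6,15.4,-9],"rot":[0,0,0],"gripper":5.5},
    {"offset":[-24.6,15.4,-7],"rot":[0,0,0],"gripper":5.5},
    {"offset":[-24.6,15.4,-5],"rot":[0,0,0],"gripper":5.5},
    {"offset":[-24.6,15.4,-5],"rot":[0,0,0],"gripper":5.5}
  ]
}}

```text
time_s: 3.75
eef_pos: [620.8, -159.0, 129.7]
ee_rot: [-0.002, 0.707, 0.707, -0.001]
force: [-1.2, 0.4, -3.8]
grip_width: 0.684
grip_force: 45.2
```

```bash
python3 - <<'E'
from h import *
s=sense();c=capture("wrist");save(c,"w2.png");import pickle;pickle.dump((s,c),open("w2.pkl","wb"));print(s["eef_pos"],s["joints"],s["force"],s["grip_width"])
E
```

```text
[ 620.83217076 -159.00919021  129.69411805] [-4.33228234e-01  7.34818875e-01  1.30525768e+00  4.91393125e-05
  1.10656695e+00 -4.32886737e-01] [-1.16834697  0.35842036 -3.84172599] 0.6837900586156145
```

View pics/w2.png

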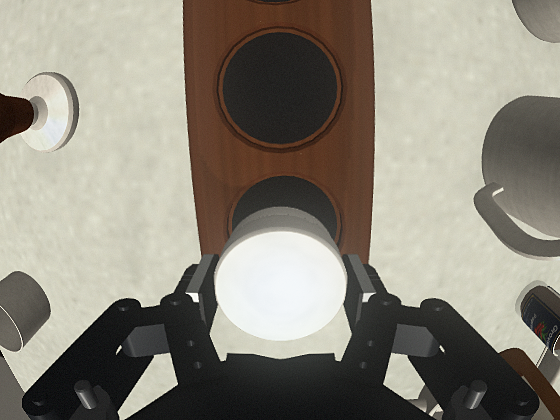

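The wrist view shows the held leveller at about (281,283), with the well 4 arc behind it, its top edge at (285,177), and well 3 at (280,88).

```bash
python3 - <<'E'
from h import *
import pickle;s,c=pickle.load(open("w2.pkl","rb"));C=c["color"]
def ctr(m,box,z):
    u0,u1,v0,v1=box;k=np.zeros(m.shape,np.uint8);k[v0:v1,u0:u1]=m[v0:v1,u0:u1]
    p=max(cv2.findContours(k,0,1)[0],key=cv2.contourArea)[:,0,:]
    P=np.array([wpix(c,s,q,z) for q in p])[:,:2].astype(np.float32)
    return P,cv2.fitEllipse(P)
print("lev",ctr(C.min(-1)>190,(190,370,215,350),80)[1])
d=C.max(-1)<60
print("w3",ctr(d,(205,350,20,155),8)[1])
P,_=ctr(d,(215,350,165,225),8);
# top arc circle fit of well 4
P=P[P[:,1]>np.percentile(P[:,1],40)];A=np.c_[2*P,np.ones(len(P))];x=np.linalg.lstsq(A,(P**2).sum(1),rcond=None)[0];print("w4 circ",x[:2],np.sqrt(x[2]+x[0]**2+x[1]**2),P.max(0))
E
```

```text
lev ((621.355224609375, -165.17958068847656), (61.038604736328125, 69.28649139404297), 25.6932430267334)
w3 ((619.3911743164062, -71.54924011230469), (72.85668182373047, 73.84569549560547), 22.99156951904297)
w4 circ [ 622.55579414 -140.09668419] 19.375387094073137 [ 652.5757  -124.25356]
```

Emit:
{"method": "step_arm", "body": {
  "plan": [
    {"offset":[0.05,0.05,1.5],"rot":[0,0,0],"gripper":5.5},
    {"offset":[0.05,0.05,2.5],"rot":[0,0,0],"gripper":5.5},
    {"offset":[0.05,0.05,3.2],"rot":[0,0,0],"gripper":5.5},
    {"offset":[0.05,0.05,3.6],"rot":[0,0,0],"gripper":5.5},
    {"offset":[0.05,0.05,3.8],"rot":[0,0,0],"gripper":5.5},
    {"offset":[0.05,0.05,3.8],"rot":[0,0,0],"gripper":5.5}
  ]
}}

```text
time_s: 4.4
eef_pos: [622.5, -158.9, 93.8]
ee_rot: [-0.0, 0.707, 0.707, -0.0]
force: [0.4, 0.5, -2.2]
grip_width: 0.688
grip_force: 45.4
```

Emit:
{"method": "step_arm", "body": {
  "plan": [
    {"offset":[0,0,0.15],"rot":[0,0,0],"gripper":5.5},
    {"offset":[0,0,0.25],"rot":[0,0,0],"gripper":5.5},
    {"offset":[0,0,0.25],"rot":[0,0,0],"gripper":5.5}
  ]
}}

```text
time_s: 4.7
eef_pos: [622.6, -159.0, 91.7]
ee_rot: [0.0, 0.707, 0.707, 0.0]
force: [0.3, 0.4, -0.9]
grip_width: 0.689
grip_force: 45.4
```

Emit:
{"method": "step_arm", "body": {
  "plan": [
    {"offset":[0,0,0.25],"rot":[0,0,0],"gripper":8.5},
    {"offset":[0,0,0.25],"rot":[0,0,0],"gripper":8.5},
    {"offset":[0,0,0.25],"rot":[0,0,0],"gripper":8.5},
    {"offset":[0,0,-2],"rot":[0,0,0],"gripper":8.5},
    {"offset":[0,0,-6],"rot":[0,0,0],"gripper":8.5},
    {"offset":[0,0,-10],"rot":[0,0,0],"gripper":8.5},
    {"offset":[-1.5,-4.7,-10],"rot":[0,0,0],"gripper":8.5},
    {"offset":[-3,-9.4,-10],"rot":[0,0,0],"gripper":8.5},
    {"offset":[-4.5,-14.1,-10],"rot":[0,0,0],"gripper":8.5},
    {"offset":[-6,-18.8,-10],"rot":[0,0,0],"gripper":8.5},
    {"offset":[-7.5,-24.2,-10],"rot":[0,0,0],"gripper":8.5},
    {"offset":[-7.5,-24.2,-10],"rot":[0,0,0],"gripper":8.5}
  ]
}}

```text
time_s: 5.9
eef_pos: [377.1, -234.4, 191.5]
ee_rot: [-0.001, 0.708, 0.706, -0.0]
force: [0.8, 0.2, 0.5]
grip_width: 0.996
grip_force: 0.0
```

```bash
python3 - <<'E'
from h import *
s=sense();c=capture("wrist");save(c,"w3.png");import pickle;pickle.dump((s,c),open("w3.pkl","wb"));print(s["eef_pos"],s["force"])
b=capture("top");save(b,"t2.png");im=b["color"];W=cloud(b);Z=W[...,2]
cv2.imwrite("pics/t2c.png",cv2.resize(im[130:300,140:420,::-1],None,fx=2.8,fy=2.8))
E
```

```text
[ 377.13252212 -234.44348536  191.54703147] [0.83249585 0.18625469 0.49061226]
```

View pics/w3.png

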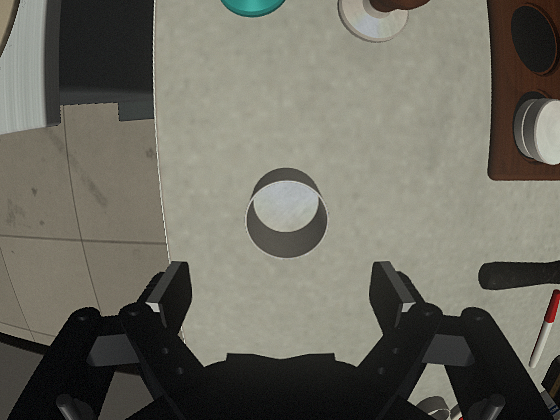

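View pics/t2c.png

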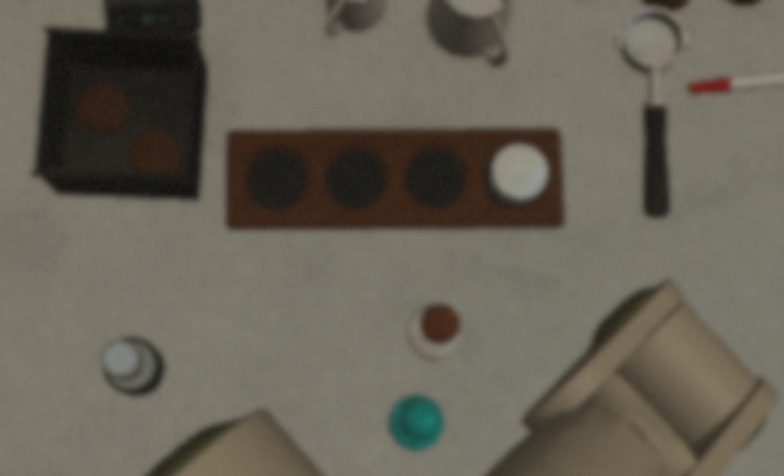

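The wrist view shows the cup rim at about (287,219). The top crop shows the leveller in the end well at (519,172). I'll check that it sits flat and get the cup position.

```bash
python3 - <<'E'
from h import *
import pickle;s,c=pickle.load(open("w3.pkl","rb"))
b=capture("top");W=cloud(b);C=b["color"]
m=np.zeros((420,560),bool);m[180:210,308:345]=C[180:210,308:345].min(-1)>110
P=W[m];print("lev",m.sum(),np.nanmedian(P,0).round(1),((np.nanmin(P,0)+np.nanmax(P,0))/2).round(1))
A=np.c_[P[:,:2]-np.nanmedian(P[:,:2],0),np.ones(len(P))];ok=np.isfinite(P[:,0]);print("tilt",np.linalg.lstsq(A[ok],P[ok,2],rcond=None)[0])
# cup rim extremes in wrist view (z=52)
for uv in[(246,219),(328,219),(287,181),(287,258)]:print(uv,wpix(c,s,uv,52).round(1))
E
```

```text
lev 260 [ 620.3 -161.6   42.5] [ 619.2 -160.6   42.3]
tilt [-1.44874426e-02  2.88886756e-02  4.25295078e+01]
(246, 219) [ 353.  -233.7   52. ]
(328, 219) [ 409.3 -233.9   52. ]
(287, 181) [ 381.  -207.2   52. ]
(287, 258) [ 381.2 -263.5   52. ]
```

Emit:
{"method": "step_arm", "body": {
  "plan": [
    {"offset":[-0.1,0.05,3],"rot":[0,0,0],"gripper":8.5},
    {"offset":[-0.1,0.05,6.5],"rot":[0,0,0],"gripper":8.5},
    {"offset":[-0.1,0.05,9],"rot":[0,0,0],"gripper":8.5},
    {"offset":[-0.1,0.05,10.5],"rot":[0,0,0],"gripper":8.5},
    {"offset":[-0.1,0.05,10.5],"rot":[0,0,0],"gripper":8.5},
    {"offset":[-0.1,0.05,10.5],"rot":[0,0,0],"gripper":5.4},
    {"offset":[-0.1,0.05,10.5],"rot":[0,0,0],"gripper":5.4},
    {"offset":[-0.1,0.05,10.5],"rot":[0,0,0],"gripper":5.4},
    {"offset":[-0.1,0.05,10.5],"rot":[0,0,0],"gripper":5.4},
    {"offset":[-0.1,0.05,10.5],"rot":[0,0,0],"gripper":5.4},
    {"offset":[-0.1,0.05,10.5],"rot":[0,0,0],"gripper":5.4}
  ],
  "squeeze": 25
}}

```text
time_s: 7.15
eef_pos: [381.7, -235.2, 87.4]
ee_rot: [0.001, 0.707, 0.707, 0.0]
force: [1.6, 2.9, 7.3]
grip_width: 0.672
grip_force: 26.9
```

Emit:
{"method": "step_arm", "body": {
  "plan": [
    {"offset":[0,0,-2],"rot":[0,0,0],"gripper":5.4},
    {"offset":[0,0,-6],"rot":[0,0,0],"gripper":5.4},
    {"offset":[1.5,3,-9],"rot":[0,0,0],"gripper":5.4},
    {"offset":[4,7,-10],"rot":[0,0,0],"gripper":5.4},
    {"offset":[6.5,11,-10],"rot":[0,0,0],"gripper":5.4},
    {"offset":[9,15,-10],"rot":[0,0,0],"gripper":5.4},
    {"offset":[12,19,-10],"rot":[0,0,0],"gripper":5.4},
    {"offset":[15,22.5,-10],"rot":[0,0,0],"gripper":5.4},
    {"offset":[16.25,23.9,-8],"rot":[0,0,0],"gripper":5.4},
    {"offset":[16.25,23.9,-5],"rot":[0,0,0],"gripper":5.4},
    {"offset":[16.25,23.9,-3],"rot":[0,0,0],"gripper":5.4},
    {"offset":[16.25,23.9,-3],"rot":[0,0,0],"gripper":5.4}
  ]
}}

```text
time_s: 8.35
eef_pos: [618.8, -71.9, 113.7]
ee_rot: [-0.002, 0.707, 0.707, -0.001]
force: [-0.6, 0.4, -1.1]
grip_width: 0.671
grip_force: 27.4
```

Emit:
{"method": "step_arm", "body": {
  "plan": [
    {"offset":[0,0,0.5],"rot":[0,0,0],"gripper":5.4},
    {"offset":[0,0,1.2],"rot":[0,0,0],"gripper":5.4},
    {"offset":[0,0,1.7],"rot":[0,0,0],"gripper":5.4},
    {"offset":[0,0,1.95],"rot":[0,0,0],"gripper":5.4},
    {"offset":[0,0,2.1],"rot":[0,0,0],"gripper":5.4},
    {"offset":[0,0,2.1],"rot":[0,0,0],"gripper":5.4}
  ]
}}

```text
time_s: 8.95
eef_pos: [620.1, -72.5, 95.6]
ee_rot: [0.0, 0.707, 0.707, 0.0]
force: [0.0, -0.1, -0.6]
grip_width: 0.668
grip_force: 27.5
```

Emit:
{"method": "step_arm", "body": {
  "plan": [
    {"offset":[0,0,0.07],"rot":[0,0,0],"gripper":8.5},
    {"offset":[0,0,0.07],"rot":[0,0,0],"gripper":8.5},
    {"offset":[0,0,0.07],"rot":[0,0,0],"gripper":8.5},
    {"offset":[0,0,-2],"rot":[0,0,0],"gripper":8.5},
    {"offset":[0,0,-6],"rot":[0,0,0],"gripper":8.5},
    {"offset":[0,0,-10.5],"rot":[0,0,0],"gripper":8.5},
    {"offset":[0,-4,-12.5],"rot":[0,0,0],"gripper":8.5},
    {"offset":[0,-8.5,-12.5],"rot":[0,0,0],"gripper":8.5},
    {"offset":[0,-13,-12.5],"rot":[0,0,0],"gripper":8.5},
    {"offset":[0,-16.9,-12.5],"rot":[0,0,0],"gripper":8.5},
    {"offset":[0,-16.9,-12.5],"rot":[0,0,0],"gripper":8.5}
  ]
}}

```text
time_s: 10.05
eef_pos: [447.4, -71.7, 220.2]
ee_rot: [-0.001, 0.707, 0.707, -0.001]
force: [0.6, -0.6, 0.9]
grip_width: 0.997
grip_force: 0.0
```

```bash
python3 - <<'E'
from h import *
s=sense();c=capture("wrist");save(c,"w4.png");import pickle;pickle.dump((s,c),open("w4.pkl","wb"));print(s["eef_pos"],s["force"])
for uv in [(280,205)]:pass
E
```

```text
[447.43811095 -71.69741936 220.24807496] [ 0.61082006 -0.62736681  0.91065432]
```

View pics/w4.png

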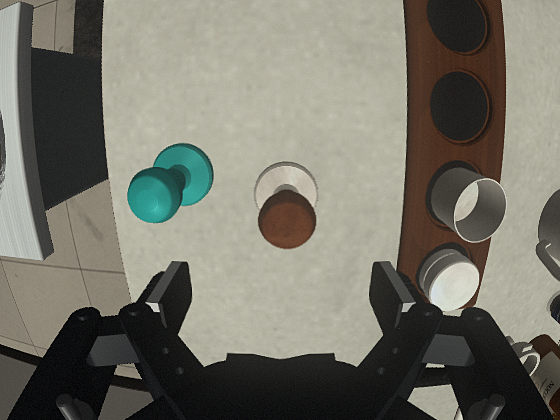

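The wrist view has the brown tamper base at (286,192) and its handle top at (287,219). The cup is in well 3 and the leveller in well 4.

```bash
python3 - <<'E'
from h import *
import pickle;s,c=pickle.load(open("w4.pkl","rb"))
print(wpix(c,s,(286,191),18),wpix(c,s,(287,219),74),wpix(c,s,(258,219),74),wpix(c,s,(316,219),74))
b=capture("top");W=cloud(b)
P=W[175:212,282:310].reshape(-1,3);P=P[P[:,2]>35];print("cup",len(P),P.min(0),P.max(0),np.median(P[:,2]))
E
```

```text
[451.46899106 -67.90854567  18.        ] [451.33637943 -73.35239209  74.        ] [430.89564713 -73.35995393  74.        ] [471.84827203 -73.39953502  74.        ]
cup 386 [ 471.20372697 -100.58175865   35.22429475] [647.95831128 -14.51699406 457.56790606] 436.74241234177646
```

Emit:
{"method": "step_arm", "body": {
  "plan": [
    {"offset":[0,0.05,3.5],"rot":[0,0,0],"gripper":8.5},
    {"offset":[0,0.05,7],"rot":[0,0,0],"gripper":8.5},
    {"offset":[0,0.05,9.5],"rot":[0,0,0],"gripper":8.5},
    {"offset":[0,0.05,10.6],"rot":[0,0,0],"gripper":8.5},
    {"offset":[0,0.05,10.6],"rot":[0,0,0],"gripper":3.2},
    {"offset":[0,0.05,10.6],"rot":[0,0,0],"gripper":3.2},
    {"offset":[0,0.05,10.6],"rot":[0,0,0],"gripper":3.2},
    {"offset":[0,0.05,10.6],"rot":[0,0,0],"gripper":3.2},
    {"offset":[0,0.05,10.6],"rot":[0,0,0],"gripper":3.2},
    {"offset":[0,0.05,10.6],"rot":[0,0,0],"gripper":3.2},
    {"offset":[0,0.05,10.6],"rot":[0,0,0],"gripper":3.2},
    {"offset":[0,0.05,10.6],"rot":[0,0,0],"gripper":3.2}
  ],
  "squeeze": 60
}}

```text
time_s: 11.35
eef_pos: [452.1, -72.7, 115.8]
ee_rot: [0.001, 0.707, 0.707, 0.0]
force: [-2.0, -0.0, 5.7]
grip_width: 0.443
grip_force: 59.2
```

Emit:
{"method": "step_arm", "body": {
  "plan": [
    {"offset":[0,0,-1.5],"rot":[0,0,0],"gripper":3.2},
    {"offset":[0,0,-4],"rot":[0,0,0],"gripper":3.2},
    {"offset":[0.5,1,-6],"rot":[0,0,0],"gripper":3.2},
    {"offset":[1.8,3.5,-6.5],"rot":[0,0,0],"gripper":3.2},
    {"offset":[3.5,6.7,-6.5],"rot":[0,0,0],"gripper":3.2},
    {"offset":[5.2,10,-6.5],"rot":[0,0,0],"gripper":3.2},
    {"offset":[6.9,13.2,-6.5],"rot":[0,0,0],"gripper":3.2},
    {"offset":[8.1,15.6,-6.5],"rot":[0,0,0],"gripper":3.2},
    {"offset":[8.6,16.6,-5.5],"rot":[0,0,0],"gripper":3.2},
    {"offset":[8.6,16.6,-4],"rot":[0,0,0],"gripper":3.2},
    {"offset":[8.6,16.6,-3],"rot":[0,0,0],"gripper":3.2},
    {"offset":[8.6,16.6,-3],"rot":[0,0,0],"gripper":3.2}
  ]
}}

```text
time_s: 12.55
eef_pos: [616.7, 13.6, 143.0]
ee_rot: [-0.001, 0.707, 0.707, -0.001]
force: [0.0, -0.7, -3.5]
grip_width: 0.442
grip_force: 61.3
```

```bash
python3 - <<'E'
from h import *
s=sense();c=capture("wrist");save(c,"w5.png");print(s["eef_pos"],s["force"],s["wrist_torque"],s["grip_width"])
E
```

```text
[616.68537311  13.61503501 143.03356933] [ 0.02687962 -0.69340054 -3.47958434] [0.02380664 0.07468783 0.04877333] 0.4417903263701316
```

View pics/w5.png

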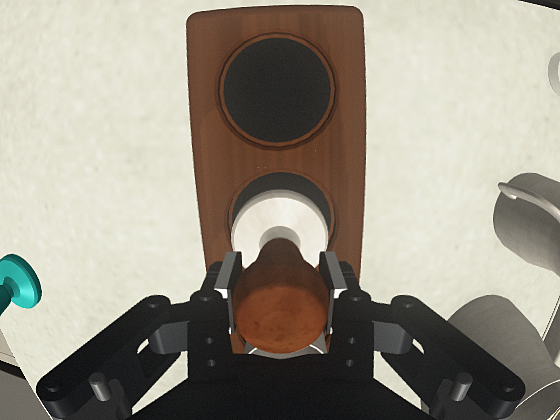

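The tamper hangs upright over well 2, with its base at (280,234) against the well arc top at (282,173). I'll lower it.

Emit:
{"method": "step_arm", "body": {
  "plan": [
    {"offset":[0.05,0,0.6],"rot":[0,0,0],"gripper":3.2},
    {"offset":[0.05,0,1.2],"rot":[0,0,0],"gripper":3.2},
    {"offset":[0.05,0,1.7],"rot":[0,0,0],"gripper":3.2},
    {"offset":[0.05,0,1.95],"rot":[0,0,0],"gripper":3.2},
    {"offset":[0.05,0,2.1],"rot":[0,0,0],"gripper":3.2},
    {"offset":[0.05,0,2.1],"rot":[0,0,0],"gripper":3.2}
  ]
}}

```text
time_s: 13.2
eef_pos: [617.5, 14.1, 124.0]
ee_rot: [0.0, 0.707, 0.707, -0.0]
force: [-3.4, 0.6, 1.8]
grip_width: 0.441
grip_force: 61.6
```

Emit:
{"method": "step_arm", "body": {
  "plan": [
    {"offset":[0,0,0],"rot":[0,0,0],"gripper":8.5},
    {"offset":[0,0,0],"rot":[0,0,0],"gripper":8.5},
    {"offset":[0,0,0],"rot":[0,0,0],"gripper":8.5},
    {"offset":[0,0,-3],"rot":[0,0,0],"gripper":8.5},
    {"offset":[0,0,-8],"rot":[0,0,0],"gripper":8.5},
    {"offset":[0,-1,-12],"rot":[0,0,0],"gripper":8.5},
    {"offset":[3.5,-4.5,-12.5],"rot":[0,0,0],"gripper":8.5},
    {"offset":[7,-8,-12.5],"rot":[0,0,0],"gripper":8.5},
    {"offset":[11,-11,-12.5],"rot":[0,0,0],"gripper":8.5},
    {"offset":[15,-14,-12.5],"rot":[0,0,0],"gripper":8.5},
    {"offset":[19,-17.5,-12.5],"rot":[0,0,0],"gripper":8.5},
    {"offset":[22.6,-21.2,-12.5],"rot":[0,0,0],"gripper":8.5}
  ]
}}

```text
time_s: 14.4
eef_pos: [407.6, 238.1, 248.7]
ee_rot: [0.0, 0.707, 0.707, 0.001]
force: [0.6, 1.1, 0.4]
grip_width: 0.993
grip_force: 0.0
```

```bash
python3 - <<'E'
from h import *
import time
c=capture("wrist");s=sense();c=capture("wrist");save(c,"w6.png");import pickle;pickle.dump((s,c),open("w6.pkl","wb"));print(s["eef_pos"],s["force"])
E
```

```text
[402.92065318 241.78464338 248.59433523] [-2.41132311  5.05833575  1.18772506]
```

View pics/w6.png

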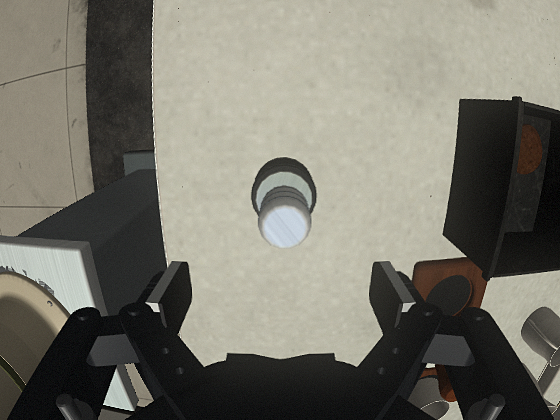

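The wrist view shows the needle tool's handle top at (284,222) and its black base around (284,190).

```bash
python3 - <<'E'
from h import *
s=sense();c=capture("wrist");C=c["color"];print(s["eef_pos"])
import pickle;s0,c0=pickle.load(open("w6.pkl","rb"))
print(wpix(c0,s0,(285,221),112))
g=np.abs(C.astype(int)-c0["color"]).mean();print(g)
print(wpix(c,s,(285,221),112),wpix(c,s,(259,221),112),wpix(c,s,(311,221),112))
E
```

```text
[405.49959809 239.84615672 248.78035856]
[405.35584575 242.31951526 112.        ]
5.852080498866213
[408.15717946 240.19270855 112.        ] [390.60220668 240.0899913  112.        ] [425.75624738 240.24733859 112.        ]
```

Emit:
{"method": "step_arm", "body": {
  "plan": [
    {"offset":[0.1,0,3.5],"rot":[0,0,0],"gripper":8.5},
    {"offset":[0.1,0,7],"rot":[0,0,0],"gripper":8.5},
    {"offset":[0.1,0,9.5],"rot":[0,0,0],"gripper":8.5},
    {"offset":[0.1,0,10.4],"rot":[0,0,0],"gripper":8.5},
    {"offset":[0.1,0,10.4],"rot":[0,0,0],"gripper":3.2},
    {"offset":[0.1,0,10.4],"rot":[0,0,0],"gripper":3.2},
    {"offset":[0.1,0,10.4],"rot":[0,0,0],"gripper":3.2},
    {"offset":[0.1,0,10.4],"rot":[0,0,0],"gripper":3.2},
    {"offset":[0.1,0,10.4],"rot":[0,0,0],"gripper":3.2},
    {"offset":[0.1,0,10.4],"rot":[0,0,0],"gripper":3.2},
    {"offset":[0.1,0,10.4],"rot":[0,0,0],"gripper":3.2},
    {"offset":[0.1,0,10.4],"rot":[0,0,0],"gripper":3.2}
  ],
  "squeeze": 50
}}

```text
time_s: 15.75
eef_pos: [409.2, 237.9, 145.5]
ee_rot: [0.0, 0.707, 0.707, 0.001]
force: [-1.9, -0.9, 6.3]
grip_width: 0.423
grip_force: 48.9
```

Emit:
{"method": "step_arm", "body": {
  "plan": [
    {"offset":[0,0,-1.5],"rot":[0,0,0],"gripper":3.2},
    {"offset":[0,0,-4],"rot":[0,0,0],"gripper":3.2},
    {"offset":[-1,1,-6],"rot":[0,0,0],"gripper":3.2},
    {"offset":[-3.2,3.8,-6.5],"rot":[0,0,0],"gripper":3.2},
    {"offset":[-6,7.5,-6.5],"rot":[0,0,0],"gripper":3.2},
    {"offset":[-8.8,11.3,-6.5],"rot":[0,0,0],"gripper":3.2},
    {"offset":[-11.4,15.2,-6.5],"rot":[0,0,0],"gripper":3.2},
    {"offset":[-13.4,18.9,-6.5],"rot":[0,0,0],"gripper":3.2},
    {"offset":[-14.1,20.5,-5.5],"rot":[0,0,0],"gripper":3.2},
    {"offset":[-14.1,20.5,-4],"rot":[0,0,0],"gripper":3.2},
    {"offset":[-14.1,20.5,-4],"rot":[0,0,0],"gripper":3.2},
    {"offset":[-14.1,20.5,-4],"rot":[0,0,0],"gripper":3.2}
  ]
}}

```text
time_s: 16.95
eef_pos: [613.7, 97.0, 184.9]
ee_rot: [-0.0, 0.707, 0.707, -0.0]
force: [-0.7, 0.0, -1.8]
grip_width: 0.416
grip_force: 50.8
```

```bash
python3 - <<'E'
from h import *
s=sense();c=capture("wrist");save(c,"w7.png");import pickle;pickle.dump((s,c),open("w7.pkl","wb"));print(s["eef_pos"],s["force"],s["wrist_torque"],s["grip_width"])
E
```

```text
[613.7325896   96.95536608 184.85819329] [-0.73500479  0.03931062 -1.78277958] [-0.05974929  0.00577352 -0.02274214] 0.41618746117678973
```

View pics/w7.png

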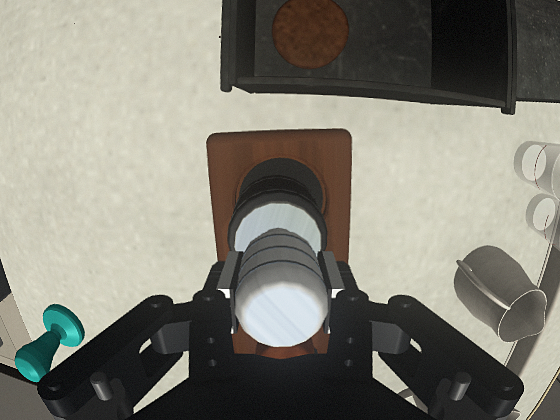

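The needle tool hangs upright over well 1: well far rim at (282,157), far edge of the cover top at about (278,190), handle top centre (281,302).

```bash
python3 - <<'E'
from h import *
import pickle;s,c=pickle.load(open("w7.pkl","rb"))
print("rim",wpix(c,s,(282,157),16))
for uv in[(278,185),(278,190),(278,195)]:print("cover far edge",wpix(c,s,uv,86))
print("under far edge",wpix(c,s,(278,177),40)); print("cover L/R",wpix(c,s,(229,235),86),wpix(c,s,(327,235),86));print("handle",wpix(c,s,(281,302),156))
C=c["color"];cv2.imwrite("pics/w7c.png",cv2.resize(C[140:260,200:360,::-1],None,fx=4,fy=4))
E
```

```text
rim [614.52952067 135.53702218  16.        ]
cover far edge [611.98239985 131.55417671  86.        ]
cover far edge [611.97768383 128.80329886  86.        ]
cover far edge [611.97274843 126.02996655  86.        ]
under far edge [611.70453273 125.7010035   40.        ]
cover L/R [584.29002148 102.68613936  86.        ] [639.50710374 102.69997379  86.        ]
handle [613.39341658 105.80276917 156.        ]
```

View pics/w7c.png

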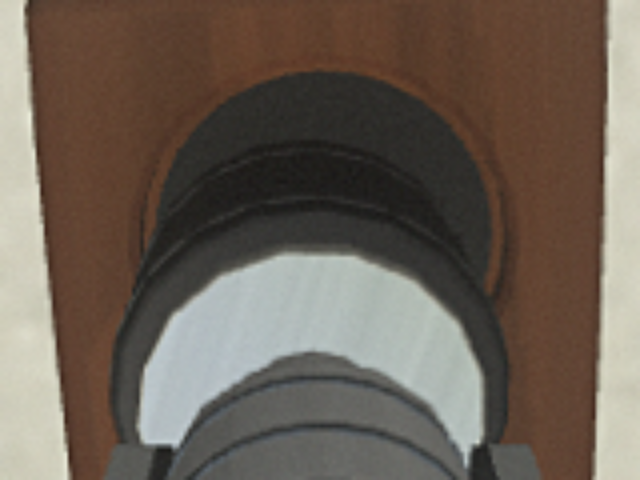

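The cover is within about 2 mm of the well centre. I'll nudge it slightly and lower.

Emit:
{"method": "step_arm", "body": {
  "plan": [
    {"offset":[0.1,0.15,0.8],"rot":[0,0,0],"gripper":3.2},
    {"offset":[0.1,0.15,1.6],"rot":[0,0,0],"gripper":3.2},
    {"offset":[0.1,0.15,2.3],"rot":[0,0,0],"gripper":3.2},
    {"offset":[0.1,0.15,2.8],"rot":[0,0,0],"gripper":3.2},
    {"offset":[0.1,0.15,3.05],"rot":[0,0,0],"gripper":3.2},
    {"offset":[0.1,0.15,3.1],"rot":[0,0,0],"gripper":3.2},
    {"offset":[0.1,0.15,3.1],"rot":[0,0,0],"gripper":3.2}
  ]
}}

```text
time_s: 17.7
eef_pos: [615.3, 97.8, 153.7]
ee_rot: [-0.0, 0.707, 0.707, -0.0]
force: [-2.3, -0.5, 0.8]
grip_width: 0.416
grip_force: 52.0
```

Contact is just starting, so it's about seated. I'll release, lift and back away.

Emit:
{"method": "step_arm", "body": {
  "plan": [
    {"offset":[0,0,0.03],"rot":[0,0,0],"gripper":3.2},
    {"offset":[0,0,0.03],"rot":[0,0,0],"gripper":5},
    {"offset":[0,0,0.03],"rot":[0,0,0],"gripper":7},
    {"offset":[0,0,0.03],"rot":[0,0,0],"gripper":8.5},
    {"offset":[0,0,0],"rot":[0,0,0],"gripper":8.5},
    {"offset":[0,0,-3],"rot":[0,0,0],"gripper":8.5},
    {"offset":[0,0,-7],"rot":[0,0,0],"gripper":8.5},
    {"offset":[0,0,-11],"rot":[0,0,0],"gripper":8.5},
    {"offset":[0,-4.5,-12],"rot":[0,0,0],"gripper":8.5},
    {"offset":[0,-9,-12],"rot":[0,0,0],"gripper":8.5},
    {"offset":[0,-13.5,-12],"rot":[0,0,0],"gripper":8.5},
    {"offset":[0,-18,-12],"rot":[0,0,0],"gripper":8.5}
  ]
}}

```text
time_s: 18.9
eef_pos: [433.6, 97.8, 273.3]
ee_rot: [0.0, 0.707, 0.707, 0.0]
force: [0.4, 0.5, 0.4]
grip_width: 1.0
grip_force: 0.0
```

Emit:
{"method": "step_arm", "body": {
  "plan": [
    {"offset":[4,-3,0],"rot":[0,0,0],"gripper":8.5},
    {"offset":[8,-6,0],"rot":[0,0,0],"gripper":8.5},
    {"offset":[12,-9,0],"rot":[0,0,0],"gripper":8.5},
    {"offset":[12,-9,0],"rot":[0,0,0],"gripper":8.5},
    {"offset":[12,-9,0],"rot":[0,0,0],"gripper":8.5}
  ]
}}

```text
time_s: 19.4
eef_pos: [345.1, 218.3, 273.7]
ee_rot: [0.0, 0.706, 0.708, 0.0]
force: [0.4, -0.5, 0.4]
grip_width: 0.996
grip_force: 0.0
```

```bash
python3 - <<'E'
from h import *
a=capture("scene");b=capture("top");W=cloud(b)
x=cv2.resize(a["color"][140:300,200:460],(780,480),interpolation=2)[:,:,::-1];cv2.imwrite("pics/f1.png",x)
y=cv2.resize(b["color"][130:230,150:420],(780,289),interpolation=2)[:,:,::-1];cv2.imwrite("pics/f2.png",y)
cv2.imwrite("pics/f.png",np.vstack([cv2.resize(x,(585,360)),cv2.resize(y,(585,217))]))
for n,u0,u1 in[("needle",226,252),("tamper",256,280),("cup",283,309),("lev",310,338)]:
    P=W[174:212,u0:u1].reshape(-1,3);P=P[(P[:,2]>26)&(P[:,2]<140)]
    zt=np.percentile(P[:,2],97);T=P[P[:,2]>zt-14]
    print(n,len(P),"top z",zt.round(1),"top mid",((T.min(0)+T.max(0))/2).round(1),"all mid",((P.min(0)+P.max(0))/2).round(1))
E
```

```text
needle 356 top z 129.4 top mid [610.1 101.7 123.9] all mid [608.3 101.2  79.2]
tamper 174 top z 103.0 top mid [616.4  13.4  97.6] all mid [624.9   6.2  66. ]
cup 140 top z 64.1 top mid [619.3 -72.4  57.7] all mid [619.2 -71.7  45.8]
lev 325 top z 47.8 top mid [ 622.2 -157.8   42.4] all mid [ 621.8 -157.8   38.4]
```

View pics/f.png

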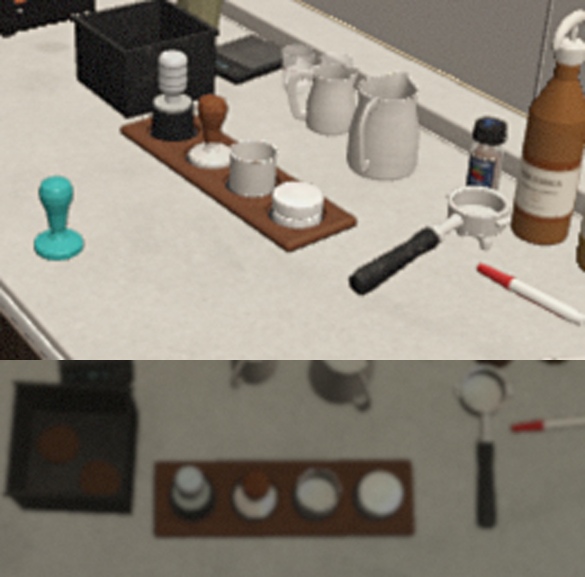

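The final view shows all four upright in the wells, in ascending order from the portafilter to the knock bin. Top heights are consistent with each being seated, and the portafilter and bin look unmoved. I'm handing in.

```bash
python3 -c "
from rig import *
print(finish_job())"
```

```text
the job is handed in; nothing more can be done
None
```

I handed the job in at about 19 s on the robot clock: leveller, dosing cup, tamper and needle distributor stand upright in the wells in that order from the portafilter to the knock bin. In the last pictures all four look fully seated and the portafilter and bin look unmoved; no verdict came back.

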